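Clamp a hex nut in a small fixture vise

TASK

Set the black hex nut flat on the bed of the small blue vise, two of its flats facing the jaws, and let go of it. Then turn the vise's T-handle clockwise, seen from above, until rising resistance tells you that the nut is firmly clamped; do not overtighten, and let go of the handle. Leave the bearing, the ring and the black spool where they are.

Things in the scene. Friction and masses are not known exactly. Their poses are not given: they have to be found in the camera images.
- nut: Black hexagonal nut, 28 mm high, 54 mm across flats, 62 mm across corners, 0.2 to 0.4 kg, lying flat on the bench. Origin: centre of its underside, z up. Its x axis is square to a pair of flats; its y axis runs through two corners (like pairs every 60 degrees).
- vise: Small blue fixture vise with right-angle drive, 84 x 236 mm, fixed to the bench, turned by up to 0.3 rad. Origin: on the bench under the middle of the bed; jaws close along its y axis. Fixed jaw on the -y side, moving jaw on the +y side, then a gear housing 60 mm square, 58 mm high, centred at y = +119 mm. Both jaws are 60 mm wide and rise 13 mm above the bed: the nut's top 15 mm stands clear.
- bed (a point): Middle of the vise's flat steel bed, where the nut is to lie; 20 mm above the vise's origin, axes as the vise's. The fixed jaw is shimmed: its face stands anywhere from y = -32 to -29 mm and is not measured, so the screw angle at which the nut gets gripped cannot be calculated.
- jaw: Moving steel jaw of the vise, 60 mm wide (x), 13 mm high. Origin: lower middle of its gripping face, on the bed, axes as the vise's. It stands at y = +34 mm in the vise's frame at screw 0 and moves 5 mm towards the fixed jaw (to -y) per rad of screw. Once it meets the nut, disc springs in the drive yield (at most 20 N per mm).
- screw (a joint): Turn of the upright screw with the T-handle, rad; grows clockwise seen from above, which closes the jaws. Starts at 0 to 0.5, stop at 6; grips the nut between 1.8 and 2.9: two or more grasps. Free turning takes about 0.32 N m; each N of clamping adds 0.005. Firmly clamped: about 0.17 N m above free turning (34 N); under 0.12 above is too loose, over 0.26 overtight. Friction holds it when let go.
- t_bar (a point): Middle of the T-handle's cross bar, on the screw's axis (vise frame x 0, y +115, z +91 mm); axes turn with the handle. Level round steel bar, 11 mm thick, 70 mm long over its black end balls (14 mm), along this point's x axis (the vise's x axis at screw 0). Below it 25 mm of 11 mm spindle are free. A torsion spring, 3 N m per rad, links handle and screw.
- bearing: Bystander: steel ball bearing, 62 mm diameter, 13 mm high, lying on the bench. Origin: centre of its underside.
- ring: Bystander: steel ring gauge, 38 mm diameter, 16 mm high, lying on the bench. Origin: centre of its underside.
- spool: Bystander: black spool, 27 mm diameter, 47 mm high, standing in front of the vise. Origin: centre of its underside.
There are look-alikes about, which are no part of the job. There is more than one size of the nut; the job needs the smaller.

How it is judged (in metres and radians):
On the way:
1. the nut lies flat on the bed between the open jaws, not yet clamped, and is let go (z of nut in the frame of vise between 0.016 and 0.024 m and x of nut in the frame of vise between -0.015 and 0.015 m and y of nut in the frame of vise between -0.012 and 0.012 m and angle between nut's own z axis and vertical below 0.08 rad and contact force between the fingers and nut below 0.1 N and contact force between jaw and nut below 6 N), for 0.2 s.
At the end, for the whole second after the job is handed in: The nut lies flat on the vise bed (within 4 mm in height, 0.08 rad of tilt, 15 mm along and 12 mm across the jaws from the middle of the bed), a pair of flats square to the jaws within 0.12 rad, at rest, clamped by the moving jaw with more than 22 N (z of nut in the frame of vise between 0.016 and 0.024 m and x of nut in the frame of vise between -0.015 and 0.015 m and y of nut in the frame of vise between -0.012 and 0.012 m and angle between nut's own z axis and vertical below 0.08 rad and (angle between the x axis of nut and the y axis of vise, either way round below 0.12 rad or angle between the x axis of nut and the y axis of vise, either way round between 0.927 and 1.167 rad) and contact force between jaw and nut above 22 N and linear speed of nut below 0.01 m/s); the robot touches nothing.
It fails at once if overtightened: the jaw presses the nut with more than 55 N (contact force between jaw and nut above 55 N).
It fails at once if the bearing is moved by more than 15 mm (distance of bearing from where it was at the start of the episode above 0.015 m).
It fails at once if the ring is moved by more than 15 mm (distance of ring from where it was at the start of the episode above 0.015 m).
It fails at once if the spool is moved by more than 15 mm (distance of spool from where it was at the start of the episode above 0.015 m).
It also fails if it takes over 72 s, if anything falls off the work surface, if the arm or the gripper's body presses on something with over 40 N, if the wrist force passes 120 N, or if a joint passes its speed limit or range.

ROBOT

A 6-joint arm with a two-finger parallel gripper is mounted at the origin on a cart in front of the work surface, level with it; the furniture and walls round the work are solid. World frame = base frame: x ahead of the robot, y to its left, z up, the work surface at z = 0. Lengths are in m, angles in degrees, forces in N, time in s.
With the tool pointing down it reaches from about 0.375 to 0.975 m from the base axis. Payload 3.8 kg.
Tool frame: the origin (TCP) lies at the very end of the fingers, on their centre line; the grasp point (between the pads) lies 19 mm behind it; z points along the fingers, y is the line along which they close (so a half turn about z gives the same grasp; the last joint's range is limited). The gripper opens to 85 mm and grips with 20 to 120 N. Pads are 22 mm wide; open, the fingers measure 114 mm over their backs; the gripper's body (76 mm by 85 mm) begins 54 mm behind the grasp point. The pads swing forward as they close: fully open they stand 13 mm farther back than shut.
Start: joints at [68.646, 15.12, 91.902, -0, 72.978, -2.114], TCP at [0.222, 0.637, 0.231] pointing down, gripper open.
Joint ranges: [-150.88, 150.88], [-54.13, 125.18], [17.81, 147.31], [-75.09, 255.09], [0, 152.58], [-146.25, 146.25]. Speed limits (degrees/s): [147.25, 147.25, 180, 180, 180, 180].

INTERFACE

Orientations are given as a 3x3 rotation matrix whose columns are the frame's x, y, z axes.
In Python, from bench import arm, read_camera, camera_model, ticket, readout gives the robot as it stands. Calls block until the motion is done:
- arm.goto(position, orientation): joint-space move of the TCP to a pose.
- arm.move_l(position, rotation=None, rate=0.15): straight line of the TCP; rotation=None keeps the orientation; rate is the mean speed in m/s.
- arm.move_joints(angles): joint-space move.
- arm.set_gripper(opening, f_grip=None): finger opening in m; f_grip is the grip in N (None keeps the last); returns when the fingers have stopped.
- arm.dwell(seconds).
- arm.inverse_kinematics(position, orientation): joint angles nearest the present ones, or None.
- read_camera(name): name is "side" or "top"; returns the picture (420x560x3 uint8, red, green, blue); there is no depth.
- camera_model(name): a dict with "mtx" (3x3 intrinsics, pixels), "xyz" and "rotation" of the camera in the world. Camera axes: x right, y up, looking along -z (the intrinsics and any distortion apply to the point x, -y, -z); pixel columns grow to the right and rows downward; lengths in m; the calibration is good to about 2 mm. A picture is of the moment at which its call begins. camera_model takes no time and is no camera call.
A pose or a line that the arm cannot do raises arm.Unreachable and nothing moves.
- ticket.hand_in(): hands the job in; it is judged then, once.
Readings, each from a call of its own:
- readout.get_t(): time.
- readout.get_joint_pos(): joint angles.
- readout.get_joint_vel(): joint speeds.
- readout.get_effort(): joint torques, N m.
- readout.get_position(): TCP position.
- readout.get_tool_rot(): TCP orientation.
- readout.get_force(): force on the tool from outside, world axes, zero at the start.
- readout.get_moment(): the same for the moment, N m.
- readout.get_finger_gap(): finger opening in m.
- readout.get_finger_force(): force on a finger pad.
Only numpy, scipy, OpenCV 4.12 (cv2) and the standard library are available. Lean on these libraries where they do the work, as an engineer would, in place of code of your own. Each camera call takes 0.05 s, during which the arm holds its last target. There are 200 camera calls.

## Working session

There is one attempt and no reset: what is moved stays moved. The work goes in short steps, each a Python script; the robot and the scene stay as the last script left them, time stands still between calls to the robot, and variables do not carry over. Pictures are saved under pics/ and viewed, at most 10 in all, crops included, and the job is handed in when it is done.

```bash
mkdir -p pics
python3 - <<'E'
from bench import *
import cv2
for n in("top","side"):
    cv2.imwrite(f"pics/{n}0.png",cv2.resize(read_camera(n)[:,:,::-1],(800,600),interpolation=cv2.INTER_CUBIC))
    print(n,camera_model(n))
print(readout.get_t())
E
```

```text
top {'mtx': array([[487.47572327,   0.        , 277.36543854],
       [  0.        , 487.47572327, 203.84413571],
       [  0.        ,   0.        ,   1.        ]]), 'xyz': array([ 0.27828229, -0.17831403,  1.09565135]), 'rotation': array([[-0.10266298,  0.97005226, -0.22013388],
       [-0.99469743, -0.10147504,  0.0167285 ],
       [-0.00611057,  0.220684  ,  0.97532622]])}
side {'mtx': array([[456.6135476 ,   0.        , 274.0756414 ],
       [  0.        , 456.6135476 , 202.96965372],
       [  0.        ,   0.        ,   1.        ]]), 'xyz': array([ 0.3590651 , -0.87765716,  0.66337659]), 'rotation': array([[ 0.98002056,  0.11926924, -0.15916831],
       [-0.19848185,  0.63807987, -0.74394827],
       [ 0.01283195,  0.76067663,  0.64900417]])}
0.1
```

View pics/top0.png

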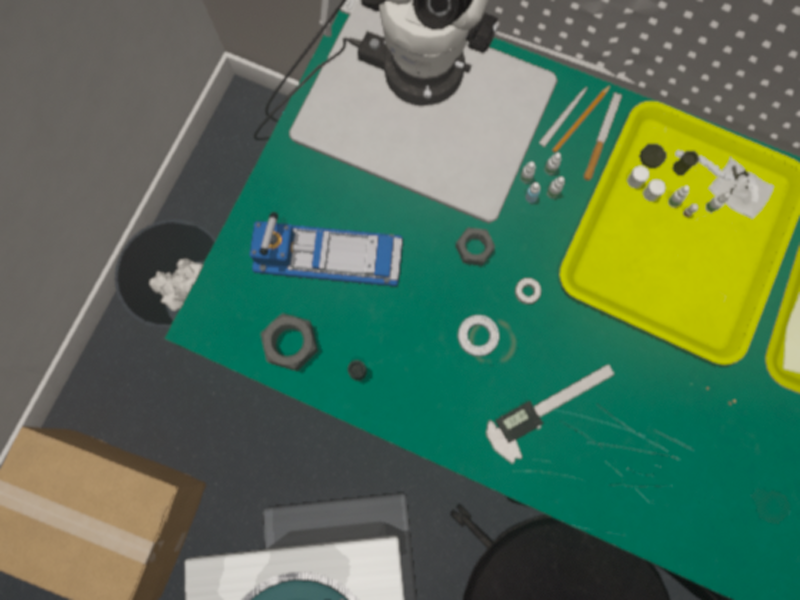

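View pics/side0.png

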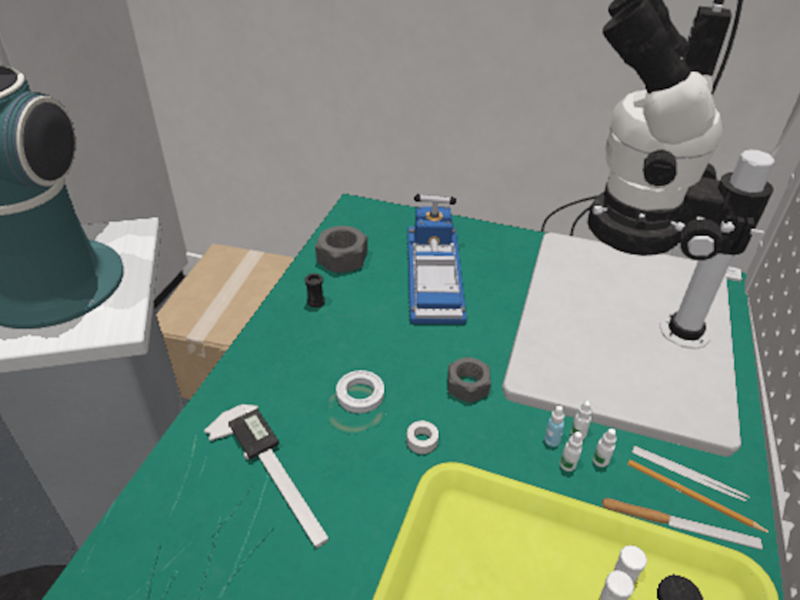

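The top view shows the small nut at (475,246), the vise from (250,222) to (403,285) with its T-handle at (270,232), the bearing at (478,335), the ring at (528,290) and the spool at (358,370). The side view shows the small nut at (468,380) and the T-bar at (435,199). Next I zoom in for measurements.

```bash
cat > h.py <<'E'
import numpy as np, cv2
from bench import arm, read_camera, camera_model, ticket, readout
def proj(n,P):
    c=camera_model(n); q=(np.atleast_2d(P)-c["xyz"])@c["rotation"]; q=q*[1,-1,-1]
    q=q@c["mtx"].T; return q[:,:2]/q[:,2:]
def ray(n,uv,z):
    c=camera_model(n); d=np.linalg.inv(c["mtx"])@[uv[0],uv[1],1]; d=c["rotation"]@(d*[1,-1,-1])
    return c["xyz"]+d*(z-c["xyz"][2])/d[2]
def crop(n,u0,v0,u1,v1,s,img=None):
    im=read_camera(n) if img is None else img
    return cv2.resize(np.ascontiguousarray(im[v0:v1,u0:u1,::-1]),None,fx=s,fy=s,interpolation=cv2.INTER_CUBIC)
E
python3 - <<'E'
from h import *
a=crop("top",170,145,290,205,6.5)   # 780x390
b=crop("top",312,152,352,192,5)    # 200x200
c=crop("side",310,245,350,285,5)
o=np.zeros((600,800,3),np.uint8); o[:390,:780]=a; o[395:595,:200]=b;o[395:595,210:410]=c
cv2.imwrite("pics/z1.png",o)
cv2.imwrite("pics/z2.png",crop("side",270,130,340,230,6))
# nut silhouette fit
from scipy.optimize import minimize
M={}
for n,(u0,v0,u1,v1) in dict(top=(314,154,352,190),side=(306,243,350,285)).items():
    im=read_camera(n).astype(int); m=np.zeros(im.shape[:2]); s=im[v0:v1,u0:u1]
    m[v0:v1,u0:u1]=((s[...,1]-s[...,0])<22)
    M[n]=m; print(n,m.sum())
def hexa(x,y,t,z):
    k=np.radians(30+60*np.arange(6))+t; r=.054/2/np.cos(np.pi/6)
    return np.c_[x+r*np.cos(k),y+r*np.sin(k),np.full(6,z)]
def cost(p):
    e=0
    for n,m in M.items():
        P=proj(n,np.r_[hexa(*p,0),hexa(*p,.028)])
        h=cv2.convexHull((P*16+8*0).astype(np.float32)).astype(np.int32)
        k=np.zeros(m.shape,np.uint8); S=8
        big=np.zeros((60*S,60*S),np.uint8); o=np.array([310,150] if n=="top" else [300,236])
        cv2.fillPoly(big,[np.round(((h[:,0]/16-o)+.5)*S).astype(np.int32)],255)
        k=cv2.resize(big,(60,60),interpolation=cv2.INTER_AREA)/255.
        mm=m[o[1]:o[1]+60,o[0]:o[0]+60]
        hole=cv2.erode((k>.99).astype(np.uint8),np.ones((7,7)))
        e+=(np.abs(k-mm)*(1-hole)).sum()
    return e
p0=ray("top",(475*.7,246*.7),.02)[:2]; print(p0, ray("side",(468*.7,380*.7),.02))
best=min((minimize(cost,[*p0,t],method="Nelder-Mead",options=dict(initial_simplex=np.array([[*p0,t],[p0[0]+.006,p0[1],t],[p0[0],p0[1]+.006,t],[*p0,t+.15]]))) for t in np.radians(np.arange(-30,30,10))),key=lambda r:r.fun)
print(best.x,np.degrees(best.x[2]),best.fun)
E
```

```text
top 375.0
side 724.0
[ 0.58194664 -0.33022647] [ 0.57929384 -0.33679326  0.02      ]
[ 0.58253678 -0.32939569 -0.24853107] -14.239781510785404 151.96078431372547
```

View pics/z1.png

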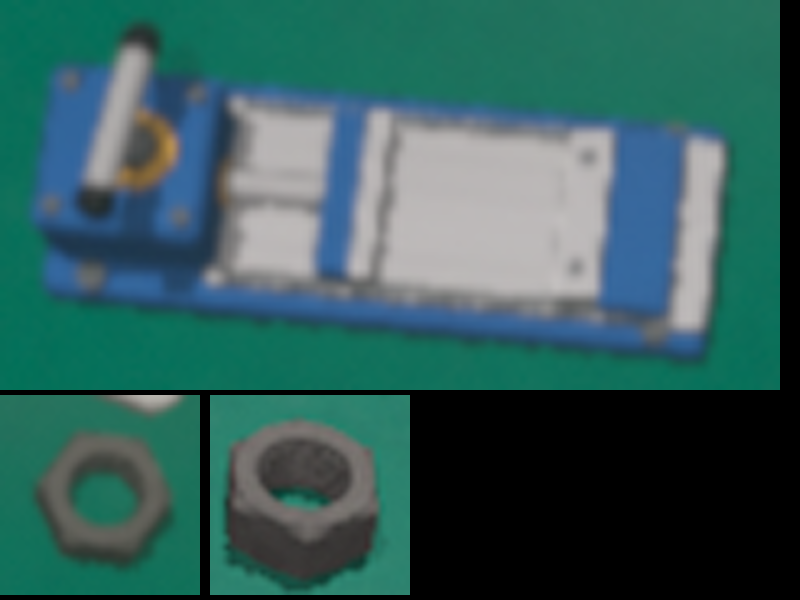

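View pics/z2.png

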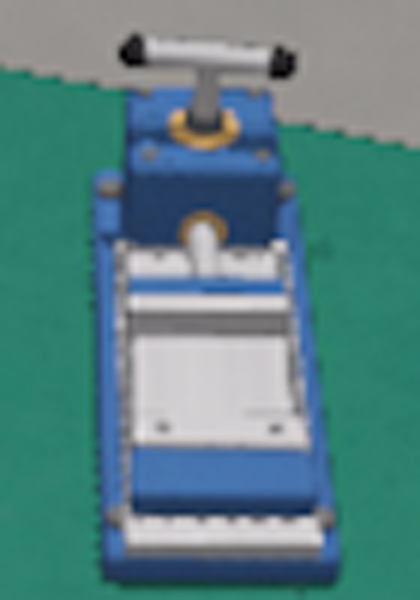

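The nut is at about (0.582,-0.329). In the zoomed pictures the balls of the T-bar and the vise base corners are clear enough to fit the vise pose.

Run:
```python
from h import *
from scipy.optimize import least_squares
T=lambda x,y:(170+(x+.5)/6.5-.5,145+(y+.5)/6.5-.5)
S=lambda x,y:(270+(x+.5)/6-.5,130+(y+.5)/6-.5)
# (camera, pixel, vise point or ball sign)
L=[("top",T(142,38),+1),("top",T(96,200),-1),("side",S(133,50),-1),("side",S(284,62),+1),
("top",T(705,358),(-.042,-.087,0)),("top",T(45,297),(-.042,.149,0)),("side",S(103,580),(-.042,-.087,0)),("side",S(338,582),(.042,-.087,0)),
("side",S(130,172),(-.03,.089,.058)),("side",S(278,182),(.03,.089,.058))]
def pts(p):
    x,y,t,s=p; R=np.array([[np.cos(t),-np.sin(t),0],[np.sin(t),np.cos(t),0],[0,0,1]]);o=[]
    for n,uv,q in L:
        if not isinstance(q,tuple): q=(q*.028*np.cos(s),.115-q*.028*np.sin(s),.091)
        o.append(proj(n,R@np.array(q)+[x,y,0])[0]-uv)
    return np.array(o)
r=least_squares(lambda p:pts(p).ravel(),[.58,-.1,-.19,.2],loss="soft_l1")
print(r.x);print(pts(r.x).round(1))
x,y,t,s=r.x; R=np.array([[np.cos(t),-np.sin(t)],[np.sin(t),np.cos(t)]])
print("tbar",R@[0,.115]+[x,y])
print(readout.get_t())
for nm,P,a0 in(("nut",(.5825,-.3294),-14.24),("bed",(x,y),np.degrees(t)+30)):
  for k in range(6):
    a=np.radians(a0+60*k); c,s_=np.cos(a),np.sin(a)
    Rt=np.array([[s_,c,0],[-c,s_,0],[0,0,-1]])  # y axis along a, z down
    q=arm.inverse_kinematics([*P,.1],Rt); print(nm,k,a0+60*k,None if q is None else np.round(q,1))
a=np.degrees(t)
for k in range(0,360,30):
    b=np.radians(a+k); c,s_=np.cos(b),np.sin(b)
    q=arm.inverse_kinematics([*(R@[0,.115]+[x,y]),.1],np.array([[s_,c,0],[-c,s_,0],[0,0,-1]])); print("bar",k,None if q is None else np.round(q,1))
```

```text
[ 0.59093538 -0.12345574 -0.20725959  0.1175986 ]
[[-1.1  0.8]
 [-0.8  0.1]
 [ 1.   0.1]
 [-0.   0. ]
 [ 0.3  1.4]
 [ 0.7  0.6]
 [-0.2  1.2]
 [ 0.5  1.4]
 [ 0.3 -1.3]
 [ 1.5 -2.5]]
tbar [ 0.61459995 -0.01091691]
0.4Traceback (most recent call last):
  File "<stdin>", line 24, in <module>
  File "scipy/spatial/transform/_rotation.pyx", line 1143, in scipy.spatial.transform._rotation.Rotation.from_matrix
ValueError: Non-positive determinant (left-handed or null coordinate frame) in rotation matrix 0: [[-0.24598413  0.96927386  0.        ]
 [-0.96927386 -0.24598413  0.        ]
 [ 0.          0.         -1.        ]].
```

```bash
cat >> h.py <<'E'
def down(a):  # tool down, closing axis at world angle a (deg)
    a=np.radians(a); c,s=np.cos(a),np.sin(a)
    return np.array([[-s,c,0],[c,s,0],[0,0,-1]])
VX,VY,VT=.59094,-.12346,-.20726
def vise(x,y):
    c,s=np.cos(VT),np.sin(VT); return np.array([VX+c*x-s*y,VY+s*x+c*y])
E
python3 - <<'E'
from h import *
for nm,P,a0,d in(("nut",(.5825,-.3294),-14.24,60),("bed",vise(0,0),np.degrees(VT)+30,60),("bar",vise(0,.115),np.degrees(VT),30)):
  for k in range(0,360,d):
    q=arm.inverse_kinematics([*P,.1],down(a0+k)); print(nm,k,round(a0+k),None if q is None else np.round(q,1))
E
```

```text
nut 0 -14 [-31.6  20.4  99.5  -0.   60.1 -17.4]
nut 60 46 [-31.6  20.4  99.5  -0.   60.1 -77.4]
nut 120 106 [ -31.6   20.4   99.5   -0.    60.1 -137.4]
nut 180 166 None
nut 240 226 [-31.6  20.4  99.5  -0.   60.1 102.6]
nut 300 286 [-31.6  20.4  99.5  -0.   60.1  42.6]
bed 0 18 [-14.2  14.  108.   -0.   58.  -32.3]
bed 60 78 [-14.2  14.  108.   -0.   58.  -92.3]
bed 120 138 None
bed 180 198 None
bed 240 258 [-14.2  14.  108.   -0.   58.   87.7]
bed 300 318 [-14.2  14.  108.   -0.   58.   27.7]
bar 0 -12 [ -3.3  15.1 106.6  -0.   58.3   8.5]
bar 30 18 [ -3.3  15.1 106.6  -0.   58.3 -21.5]
bar 60 48 [ -3.3  15.1 106.6  -0.   58.3 -51.5]
bar 90 78 [ -3.3  15.1 106.6  -0.   58.3 -81.5]
bar 120 108 [  -3.3   15.1  106.6   -0.    58.3 -111.5]
bar 150 138 [  -3.3   15.1  106.6   -0.    58.3 -141.5]
bar 180 168 None
bar 210 198 None
bar 240 228 [ -3.3  15.1 106.6  -0.   58.3 128.5]
bar 270 258 [ -3.3  15.1 106.6  -0.   58.3  98.5]
bar 300 288 [ -3.3  15.1 106.6  -0.   58.3  68.5]
bar 330 318 [ -3.3  15.1 106.6  -0.   58.3  38.5]
```

Run:
```python
from h import *
from scipy.optimize import least_squares
T=lambda x,y:(170+(x+.5)/6.5-.5,145+(y+.5)/6.5-.5)
S=lambda x,y:(270+(x+.5)/6-.5,130+(y+.5)/6-.5)
L0=[("top",T(142,38),+1),("top",T(96,200),-1),("side",S(133,50),-1),("side",S(284,62),+1),
("top",T(705,358),(-.042,-.087,0)),("top",T(45,297),(-.042,.149,0)),("side",S(103,580),(-.042,-.087,0)),("side",S(338,582),(.042,-.087,0)),
("top",T(393,112),(.03,9,.033)),("top",T(372,282),(-.03,9,.033)),("side",S(128,312),(-.03,9,.033)),("side",S(292,316),(.03,9,.033))]
def pts(p,L):
    x,y,t,s=p; R=np.array([[np.cos(t),-np.sin(t),0],[np.sin(t),np.cos(t),0],[0,0,1]]);o=[]
    for n,uv,q in L:
        if not isinstance(q,tuple): q=(q*.028*np.cos(s),.115-q*.028*np.sin(s),.091)
        elif q[1]==9: q=(q[0],.034-.005*s,q[2])
        o.append(proj(n,R@np.array(q)+[x,y,0])[0]-uv)
    return np.array(o)
for c in("top","side","topside"):
    L=[l for l in L0 if l[0] in c]
    r=least_squares(lambda p:pts(p,L).ravel(),[.58,-.1,-.19,.2],loss="soft_l1")
    print(c,r.x.round(4)); print(pts(r.x,L).round(1).tolist())
print("spool",ray("top",(358*.7,370*.7),.03))
q=read_camera("top").astype(int)
```

```text
top [ 0.5916 -0.1249 -0.2076  0.1306]
[[-0.3, 0.4], [-0.3, -0.3], [0.8, 1.1], [1.3, 0.2], [-0.4, -0.3], [-0.5, -1.1]]
side [ 0.5904 -0.1228 -0.2037  0.1438]
[[0.5, -0.2], [-0.5, 0.0], [-0.3, 1.1], [0.3, 1.2], [0.4, -1.5], [-0.4, -1.8]]Traceback (most recent call last):
  File "<stdin>", line 17, in <module>
    return func(*args, **kwargs)
    result = trf(vector_fun.fun, vector_fun.jac, x0, f0, J0, lb, ub, ftol, xtol,
                 gtol, max_nfev, x_scale, loss_function, tr_solver,
                 tr_options.copy(), verbose, callback=callback_wrapped)
    return trf_no_bounds(
        fun, jac, x0, f0, J0, ftol, xtol, gtol, max_nfev, x_scale,
        loss_function, tr_solver, tr_options, verbose, callback=callback)
    J = jac(x)
    self._update_jac()
    ~~~~~~~~~~~~~~~~^^
    self.J = self.jac_wrapped(xp_copy(self.x), f0=self.f)
             ~~~~~~~~~~~~~~~~^^^^^^^^^^^^^^^^^^^^^^^^^^^^
    J, dct = approx_derivative(
             ~~~~~~~~~~~~~~~~~^
        self.fun,
        ^^^^^^^^^
    ...<2 lines>...
        **self.finite_diff_options,
        ^^^^^^^^^^^^^^^^^^^^^^^^^^^
 
[... 218 characters left out ...]
^^^^^^^^^^
                             mf)
                             ^^^
    df = [f_eval - f0 for f_eval in f_evals]
                                    ^^^^^^^
    f = np.atleast_1d(self.fun(x, *self.args, **self.kwargs))
                      ~~~~~~~~^^^^^^^^^^^^^^^^^^^^^^^^^^^^^^
    return np.atleast_1d(self.fun(x))
                         ~~~~~~~~^^^
    return self.f(x, *self.args, **self.kwargs)
           ~~~~~~^^^^^^^^^^^^^^^^^^^^^^^^^^^^^^
  File "<stdin>", line 17, in <lambda>
  File "<stdin>", line 13, in pts
  File "h.py", line 4, in proj
    c=camera_model(n); q=(np.atleast_2d(P)-c["xyz"])@c["rotation"]; q=q*[1,-1,-1]
ValueError: time passes only in moves, steps and waits
```

```bash
sed -i 's/^VX.*/VX,VY,VT=.5910,-.1240,-.2060/' h.py
python3 - <<'E'
from h import *
P=(.5825,-.3294)
arm.goto([*P,.2],down(46)); print(readout.get_t())
arm.move_l([*P,.014],rate=.25); print(readout.get_t())
arm.set_gripper(.03,25); print(readout.get_t(),readout.get_finger_gap(),readout.get_force())
arm.set_gripper(.075); 
arm.goto([*P,.014],down(-14)); print(readout.get_t())
arm.set_gripper(.03,50); print(readout.get_t(),readout.get_finger_gap(),readout.get_finger_force())
a=crop("top",300,140,380,200,5);cv2.imwrite("pics/g.png",np.hstack([a,crop("side",285,200,365,260,5)]))
arm.move_l([*P,.12],rate=.2)
print(readout.get_t(),readout.get_finger_gap(),readout.get_force())
E
```

```text
3.9917
4.8833
5.2833 0.05329439546944731 [-1.20124413  1.08405516  5.654538  ]
6.6167
6.9417 0.05228294149040302 53.98768924176693
7.725 0.05228441909626269 [-1.19356049  0.32163978 -4.74910215]
```

Run:
```python
from h import *
cv2.imwrite("pics/g2.png",crop("side",250,110,410,250,4))
```

```text
(no output)
```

View pics/g2.png

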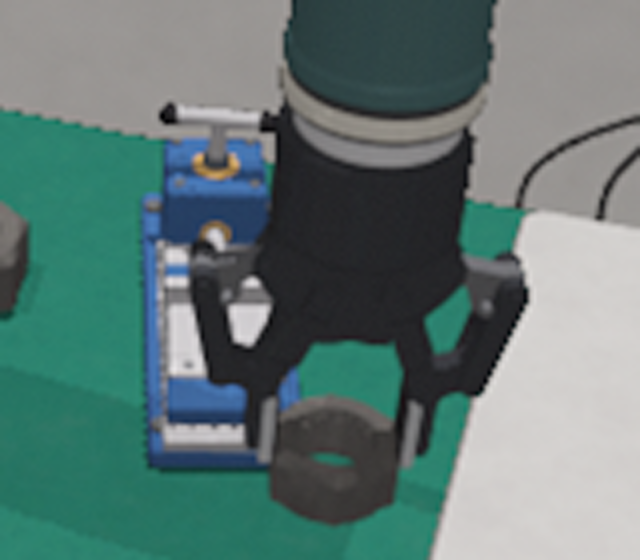

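The side view shows the nut held level across its flats at (335,460). Next I place it.

Run:
```python
from h import *
P=vise(0,.0015); a=np.degrees(VT)+30
arm.goto([*P,.12],down(a))
arm.move_l([*P,.042],rate=.15)
f0=readout.get_force(); print(f0)
for z in(.040,.038,.0365,.0355,.035,.0345,.034,.0335):
    arm.move_l([*P,z],rate=.03); f=readout.get_force()-f0; print(z,f.round(1),readout.get_t(), readout.get_moment().round(2))
    if f[2]>3: break
    if np.hypot(*f[:2])>12: print("side"); break
cv2.imwrite("pics/p1.png",crop("side",250,120,370,230,5))
```

```text
[ 0.48059998  0.26453165 -3.58469618]
0.04 [-0.7  0.4  0.5] 9.5333 [ 0.04 -0.02  0.04]
0.038 [-1.2 -0.8  1.1] 9.7833 [-0.01 -0.01 -0.01]
0.0365 [-0.8  0.1  0.4] 10.0333 [-0.    0.02 -0.  ]
0.0355 [-0.4  0.2  0.3] 10.2833 [ 0.03 -0.01 -0.01]
0.035 [ 0.2  0.1 -0.2] 10.5333 [0.03 0.07 0.05]
0.0345 [-1.2  0.1  1.6] 10.7833 [ 0.07  0.09 -0.04]
0.034 [-3.8  0.2  8.2] 11.0333 [0.13 0.49 0.01]
```

View pics/p1.png

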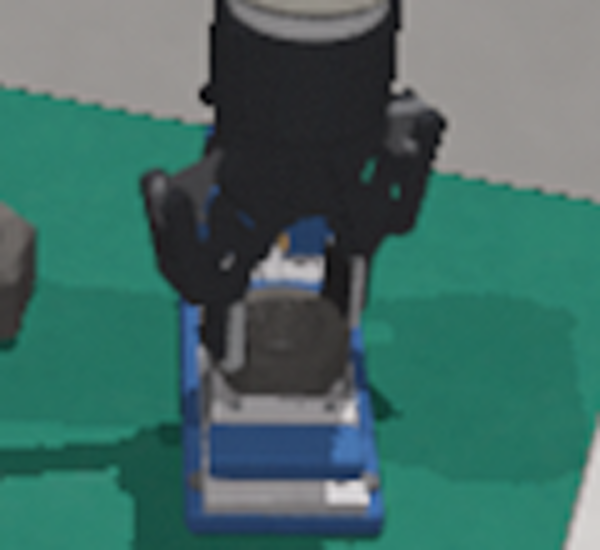

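The nut sits between the jaws and contact came at the expected height, so I release it, retreat and check.

Run:
```python
from h import *
P=vise(0,.0015)
arm.set_gripper(.085); print(readout.get_force())
arm.move_l([*P,.13],rate=.2)
B=vise(0,.115); a=np.degrees(VT)+90-np.degrees(.137)
q=arm.inverse_kinematics([*B,.14],down(a)); print(q,readout.get_joint_pos())
arm.goto([.45,.10,.2],down(a))
print(readout.get_t())
a=crop("top",170,140,290,210,6.5); b=crop("side",270,130,340,230,5.7)
cv2.imwrite("pics/p2.png",a); 
cv2.imwrite("pics/p3.png",b)
```

```text
[ 0.71959414 -0.62235399  0.10253457]
[-3.38751806e+00  1.27462696e+01  1.04845010e+02 -2.54444375e-14
  6.24087207e+01 -7.37350657e+01] [-1.40713664e+01  1.22014637e+01  1.06730421e+02  1.74646868e-04
  6.11027650e+01 -3.22671005e+01]
13.2083
```

View pics/p2.png

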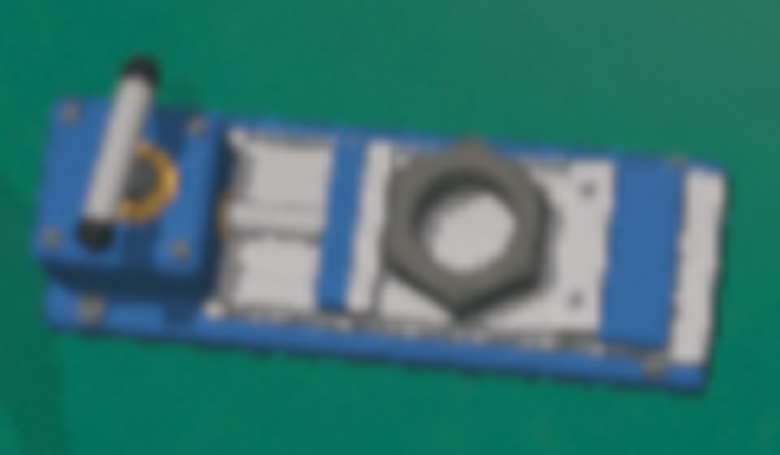

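View pics/p3.png

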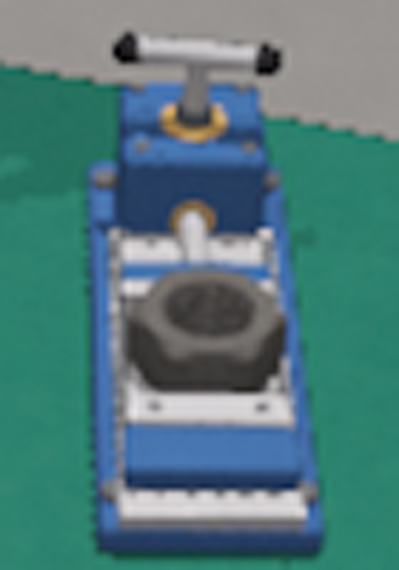

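The top view shows the nut flat on the bed at (465,228), flats square to the jaws and clear of both. The side view agrees. Next I grip the T-bar.

```bash
cat >> h.py <<'E'
def wrench(n=8):
    W=[]
    for _ in range(n):
        arm.dwell(.02); W.append(np.r_[readout.get_force(),readout.get_moment()])
    return np.mean(W,0)
def turn(d):
    q=np.array(readout.get_joint_pos()); q[5]+=d; arm.move_joints(q)
E
python3 - <<'E'
from h import *
B=vise(0,.115); a=np.degrees(VT)+90-np.degrees(.137)
arm.goto([*B,.15],down(a)); arm.set_gripper(.05)
arm.move_l([*B,.072],rate=.15); w0=wrench(); np.save("w0.npy",w0); print("w0",w0.round(2))
arm.set_gripper(0,40); print(readout.get_finger_gap(),readout.get_finger_force(),(wrench()-w0).round(2),readout.get_t())
q0=np.array(readout.get_joint_pos()); np.save("q0.npy",q0)
for d in(5,10,20,30,40):
    q=q0.copy(); q[5]+=d; arm.move_joints(q); print(d,(wrench()-w0).round(2),readout.get_t())
E
```

```text
w0 [-0.06 -0.04  0.52 -0.   -0.01  0.02]
0.009511236169715276 39.069293439388275 [-2.46 -5.07  3.18 -0.8   0.37 -0.01] 15.95
5 [-0.23 -1.06 -0.39 -0.18  0.06  0.21] 16.3333
10 [-1.15 -2.59  0.28 -0.45  0.21  0.3 ] 16.7167
20 [-2.41 -4.58  1.47 -0.76  0.4   0.32] 17.1417
30 [-3.07 -5.44  1.81 -0.87  0.5   0.31] 17.5667
40 [-3.82 -6.14  2.4  -0.94  0.61  0.31] 17.9917
```

Run:
```python
from h import *
w0=np.load("w0.npy"); q0=np.load("q0.npy")
d=40
while d<215:
    d+=10 if d<90 else 4
    q=q0.copy(); q[5]+=d; arm.move_joints(q); w=wrench()-w0; print(d,w[[0,1,5]].round(3),round(readout.get_t(),1))
    if w[5]>.40 or np.hypot(*w[:2])>25: break
```

```text
50 [-4.373 -6.211  0.33 ] 18.4
60 [-5.242 -7.152  0.323] 18.8
70 [-6.071 -6.991  0.324] 19.3
80 [-7.768 -6.987  0.326] 19.7
90 [-7.903 -6.902  0.33 ] 20.1
94 [-8.527 -6.896  0.329] 20.5
98 [-8.766 -6.578  0.312] 20.9
102 [-9.016 -6.418  0.305] 21.3
106 [-9.526 -6.238  0.292] 21.6
110 [-9.537 -5.992  0.356] 22.0
114 [-9.921 -5.634  0.357] 22.4
118 [-10.023  -5.266   0.374] 22.8
122 [-10.645  -5.129   0.405] 23.2
```

Run:
```python
from h import *
w0=np.load("w0.npy"); q0=np.load("q0.npy")
d=122
while d<160:
    d+=3
    q=q0.copy(); q[5]+=d; arm.move_joints(q); w=wrench(16)-w0; print(d,w[[0,1,5]].round(3),round(readout.get_t(),1))
    if w[5]>.478 or np.hypot(*w[:2])>25: break
```

```text
125 [-10.596  -4.907   0.43 ] 23.7
128 [-10.977  -4.985   0.455] 24.2
131 [-10.94   -4.431   0.477] 24.7
134 [-11.066  -4.187   0.487] 25.2
```

Torque stands at 0.487 N m against 0.32 free, so the nut is firmly clamped. I release the handle and retreat.

Run:
```python
from h import *
arm.set_gripper(.05)
p=readout.get_position(); arm.move_l([p[0],p[1],.15],rate=.15)
arm.goto([.45,.15,.25],down(30)); print(readout.get_t())
o=np.zeros((500,800,3),np.uint8); a=crop("top",175,145,290,205,4); b=crop("side",270,130,340,230,4.5)
o[:a.shape[0],:a.shape[1]]=a; o[:b.shape[0],470:470+b.shape[1]]=b; cv2.imwrite("pics/f.png",o)
```

```text
27.575
```

View pics/f.png

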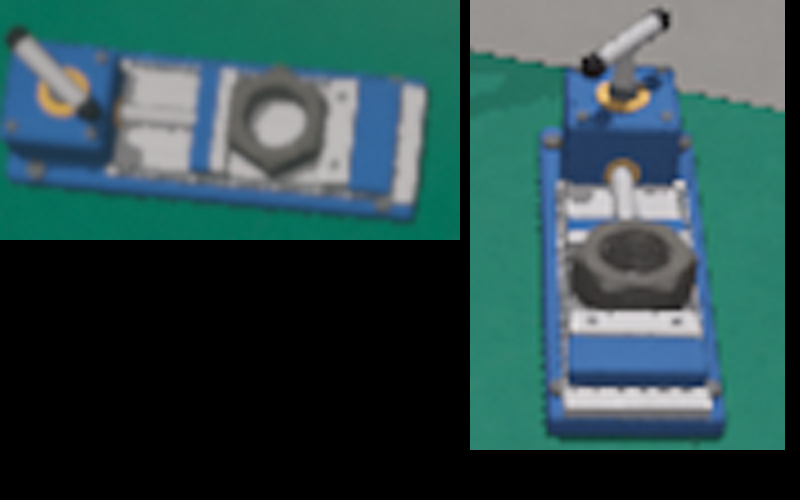

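The nut at (278,120) in the top crop lies flat and square between the jaws. The jaw bears on it and the handle is free at (55,72).

```bash
python3 -c "
from bench import ticket; print(ticket.hand_in())"
```

```text
the job is handed in; nothing more can be done
None
```

The nut is flat and square on the vise bed, clamped at about 0.17 N m above free turning (roughly 33 N), with the handle released and the bearing, ring and spool not touched; handed in at about 28 s, verdict not shown to me.

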